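Hold an angle offcut home in a scribing jig

ROBOT

A 6-joint arm with a two-finger parallel gripper is mounted at the origin on a cart in front of the work surface, level with it; the furniture and walls round the work are solid. World frame = base frame: x ahead of the robot, y to its left, z up, the work surface at z = 0. Lengths are in m, angles in rad, forces in N, time in s.
With the tool pointing down it reaches from about 0.35 to 0.975 m from the base axis. Payload 4.9 kg.
Tool frame: the origin (TCP) lies at the very end of the fingers, on their centre line; the grasp point (between the pads) lies 19 mm behind it (grasp_offset is the distance from the TCP to the grasp point, in m); x points along the fingers, y is the direction in which the jaws open and shut, and the axes are right-handed (so a half turn about x gives the same grasp; the last joint's range is limited). The gripper opens to 85 mm and grips with 20 to 120 N. Pads are 22 mm wide; open, the fingers measure 114 mm over their backs; the gripper's body (76 mm by 85 mm) begins 54 mm behind the grasp point. The pads swing forward as they close: fully open they stand 13 mm farther back than shut.
Start: joints at [1.108, 0.053, 1.613, -0, 1.476, -0.119], TCP at [0.211, 0.588, 0.231] pointing down, gripper open.
Joint ranges: [-3.01, 3.01], [-1.01, 2.22], [0.06, 2.58], [-1.02, 4.17], [0.09, 2.62], [-3.14, 3.14]. Speed limits (rad/s): [2.57, 2.57, 3.14, 3.14, 3.14, 3.14].

INTERFACE

Orientations are given as a rotation vector (axis times angle).
In Python, from station import get_obs, get_image, camera_model, finish_job, grasp_offset gives the robot as it stands.
- The arm moves only by the shell command python3 -m crank 'ROWS' [OPENING] [FORCE]. ROWS is JSON, a list that holds one entry, the list of rows, each a list of 4 numbers: the shift along the world's x, y, z in m, then the turn about the world's z in degrees. In form: [[[dx, dy, dz, turn], ...]]. A call has 1 to 5 rows; each row is the pose to reach, as a shift and turn from the pose commanded when the call began; what a row does not reach only later rows make up. A row lasts 1/12 s, in which the tool goes at most 41.7 mm and 7.16 degrees, less where a joint would pass 70% of its speed; a pose out of reach is approached as far as the arm can. A call with a gripper value outside its range is refused whole. OPENING is the opening, from 0 (shut) to 1 (fully open), set as the call begins (- or left out, the last holds). The fingers move at their own pace and stop on an object; FORCE is the grip in N (left out, the last holds). Time passes only in rows, so rows that repeat a pose let the fingers close. It gives the time, the measured TCP pose, the force and the opening at its end, in the units of the state.
- get_obs(): the state, without advancing time (a new reading comes with each control period).
- get_image(name): name is "scene" or "top" or "wrist"; returns (picture, depth): 400x640x3 uint8, red, green, blue; 400x640 float32, m along the optical axis (not along the pixel's ray), 0 where there is no reading.
- camera_model(name): a dict with "fx", "fy", "cx", "cy" (pixels), "xyz" and "attitude" of the camera in the world. Camera axes: x right, y down, z forward; pixel columns grow to the right and rows downward; lengths in m; the calibration is good to about 2 mm. The wrist camera is an equidistant fisheye: a pixel r from the principal point sees the ray r / f radians off the axis. A picture is of the moment at which its call begins: read the wrist's pose just before it. camera_model takes no time and is no camera call; for the wrist camera it gives the pose at the moment of the call.
- finish_job(): hands the job in, once; it reports no verdict.
The state is a dict: "t": time; "q": joint angles; "dq": joint speeds; "effort": joint torques, N m; "tool_pos": TCP position; "tool_rot": TCP orientation; "contact_force": force on the tool from outside, world axes, zero at the start; "wrist_torque": the same for the moment, N m; "opening": finger opening in m.
Only numpy, scipy, OpenCV 4.12 (cv2) and the standard library are available. Lean on these libraries where they do the work, as an engineer would, in place of code of your own. Each camera call takes 0.05 s, during which the arm holds its last target.

TASK

Put the aluminium angle offcut on the bed of the scribing jig, upright leg nearest the fence, and slide it in under the overhanging guide until its end meets the end stop and its leg lies flat along the fence. Then press it with one slanting push (best in the inside corner of the angle) firmly against the fence and down on the bed together, and finish while still pressing: do not let go, it is to be held for scribing. Leave everything else on the worktop where it is.

Things in the scene. Friction and masses are not known exactly. Their poses are not given: they have to be found in the camera images.
- offcut: Loose offcut of plain aluminium angle (L section), 0.2 kg, 120 mm long, left of the jig, foot flat on the worktop. Origin: underside, middle of the heel edge, below the leg's outer face. x runs from foot to leg, y along the length, z up. Foot: x -56..0 mm, z 0..10. Upright leg: x -10..0 mm, up to z 28. Length: y -60..+60 mm. Pinch the leg to carry it; it tips if pushed high up. Starts with x within 0.6 rad of world x.
- jig: Scribing jig, fixed on the worktop: bed, fence, end stop and overhanging guide on a dark steel plate 140 x 228 mm. Origin: on the worktop under the bed. x points to the fence (away from the robot), y along the fence to the open end (robot's left), z up. Yaw within 0.25 rad of the world's. Nothing of it stands over 62 mm above the worktop.
- jig_corner (a point): Corner of the jig where the faces of fence, stop and bed top meet, 16 mm above the worktop; axes as the jig's. Home for the offcut: its origin at x 0, y +60 mm, z 0 here, its axes along these. Its outer 77 mm (y +43 to +120 here) then stand clear of the guide, open to reach from above.
- jig_fence: The fence, an aluminium bar: in the axes of jig_corner x 0..12 mm, y -16..+206 mm, top 34 mm over the bed. Rubbing on it can carry several newtons of a downward push (friction 0.5 to 0.75), so bear down harder than sideways. Body origin and axes as the jig's.
- jig_bed: The flat grey bed: in the axes of jig_corner x -106..0 mm, y -16..+206 mm, top at z 0. Body origin and axes as the jig's.
- jig_stop: The end stop, an aluminium block: in the axes of jig_corner x -50..0 mm, y -15..0 mm, 22 mm high. Body origin and axes as the jig's.
- jig_guide: The slotted steel scriber guide that overhangs the bed from behind the fence: in the axes of jig_corner x -70..+25 mm, y +3..+43 mm, underside 36 mm and top 44 mm over the bed. Body origin and axes as the jig's.
- timer: White countdown timer, 58x66x19 mm, near edge of the worktop; a bystander, leave alone. Origin: centre of its underside.
- note_block: Block of yellow notes, 76x76x10 mm, near edge of the worktop; a bystander, leave alone. Origin: centre of its underside.
- tape_clear: Roll of tape lying flat, 103 mm across, 25 mm high, behind the jig; a bystander, leave alone. Origin: centre of its underside.
- vial: Glass vial with a black screw cap, 27 mm across, 62 mm high, behind the jig; a bystander, leave alone. Origin: centre of its underside.
- beaker: Small glass beaker, 60 mm across, 62 mm high, behind the offcut; a bystander, leave alone. Origin: centre of its underside.

How it is judged:
On the way:
1. the offcut stands upright on the bed and reaches in under the guide (y of offcut in the frame of jig_corner between 0.05 and 0.098 m and x of offcut in the frame of jig_corner between -0.07 and 0.004 m and z of offcut in the frame of jig_corner below 0.006 m and angle between offcut's own z axis and vertical below 0.15 rad), for 0.1 s.
At the end, for the whole second after the job is handed in: The offcut is home: upright leg within 3 mm of the fence, end within 4 mm of the stop, underside within 3 mm of the bed, square and level to 0.04 rad, at rest, and the robot is still pressing it: more than 2.5 N on the fence and more than 4 N on the bed (its own weight is under 3 N) (x of offcut in the frame of jig_corner between -0.003 and 0.003 m and y of offcut in the frame of jig_corner between 0.056 and 0.064 m and z of offcut in the frame of jig_corner between -0.003 and 0.003 m and angle between the x axis of offcut and the x axis of jig_corner, either way round below 0.04 rad and angle between offcut's own z axis and vertical below 0.04 rad and contact force between offcut and jig_fence above 2.5 N and contact force between offcut and jig_bed above 4 N and linear speed of offcut below 0.01 m/s); the arm keeps its last pose, push and grip.
It fails at once if a bystander is pushed aside or knocked over: timer (distance of timer from where it was at the start of the episode above 0.03 m or angle between timer's own z axis and vertical above 0.5 rad).
It fails at once if a bystander is pushed aside or knocked over: note_block (distance of note_block from where it was at the start of the episode above 0.03 m or angle between note_block's own z axis and vertical above 0.5 rad).
It fails at once if a bystander is pushed aside or knocked over: tape_clear (distance of tape_clear from where it was at the start of the episode above 0.03 m or angle between tape_clear's own z axis and vertical above 0.5 rad).
It fails at once if a bystander is pushed aside or knocked over: vial (distance of vial from where it was at the start of the episode above 0.03 m or angle between vial's own z axis and vertical above 0.5 rad).
It fails at once if a bystander is pushed aside or knocked over: beaker (distance of beaker from where it was at the start of the episode above 0.03 m or angle between beaker's own z axis and vertical above 0.5 rad).
It also fails if it takes over 72 s, if anything falls off the work surface, if the arm or the gripper's body presses on something with over 40 N, if the wrist force passes 120 N, or if a joint passes its speed limit or range.

## Working session

There is one attempt and no reset: what is moved stays moved. The work goes in short steps, Python scripts to look and compute and a shell command to move; the robot and the scene stay as the last step left them, time stands still between calls to the robot, and variables do not carry over. Pictures are saved under pics/ and viewed, and the job is handed in when it is done.

```bash
ls; mkdir -p pics
python3 - <<'E'
from station import *
import cv2, numpy as np
print(get_obs()); print(grasp_offset)
for n in ("top","scene"):
    im,d=get_image(n); cv2.imwrite(f"pics/{n}0.png",im[:,:,::-1]); np.save(f"pics/{n}0.npy",d); print(n,camera_model(n))
E
```

```text
pics
{'t': 0.0, 'q': array([ 1.10800581e+00,  5.33701971e-02,  1.61429842e+00,  4.04081952e-06,
        1.47598636e+00, -1.19047984e-01]), 'dq': array([-0.00119875,  0.00020303,  0.00037737,  0.00022884,  0.00032348,
       -0.00162294]), 'effort': array([ 1.32276517e-03, -3.93674719e+01, -3.70180893e+01,  3.58152317e-05,
        6.83415463e-03,  2.20759091e-06]), 'tool_pos': array([0.21038065, 0.58786814, 0.23005211]), 'tool_rot': array([ 0.26819945,  1.55450994, -0.2713138 ]), 'contact_force': array([-0.51620859,  0.0972005 , -0.02751297]), 'wrist_torque': array([ 0.0141666 ,  0.02326843, -0.0457295 ]), 'opening': 0.08559898373820937}
0.0187
top {'fx': 460.448633749339, 'fy': 460.448633749339, 'cx': 318.16600028206943, 'cy': 200.77774328506936, 'xyz': array([0.5387618 , 0.11866424, 1.05326002]), 'attitude': array([-2.17683908,  2.20641807, -0.03641965])}
scene {'fx': 446.97137589891355, 'fy': 446.97137589891355, 'cx': 312.76784207163246, 'cy': 199.19811287591972, 'xyz': array([-0.05720301, -0.44985175,  0.50766651]), 'attitude': array([-1.92456206,  0.88511261, -0.53898395])}
```

View pics/top0.png

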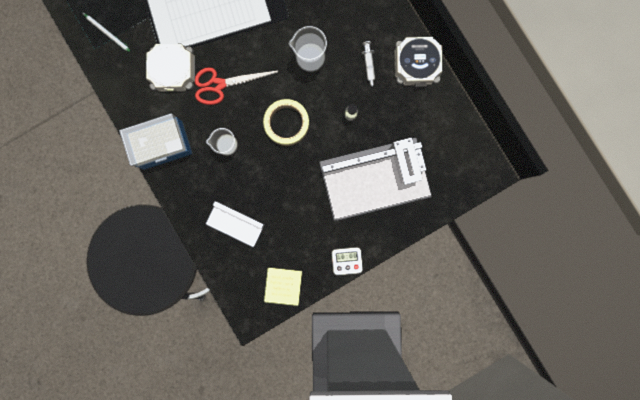

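View pics/scene0.png

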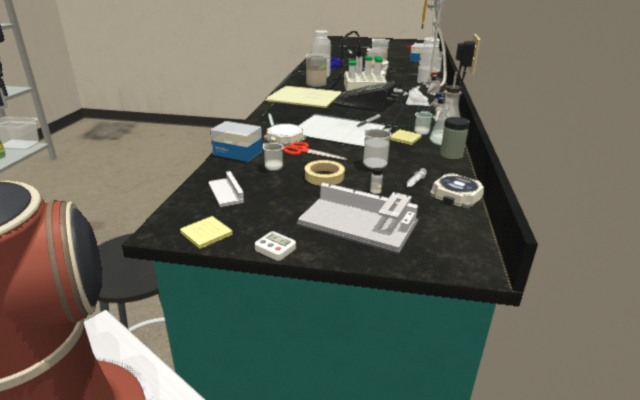

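```bash
cat > h.py <<'E'
import numpy as np, cv2
from scipy.spatial.transform import Rotation as R
from station import *
def proj(n,P,cm=None):
    c=cm or camera_model(n); r=R.from_rotvec(c['attitude']).as_matrix()
    p=(np.atleast_2d(P)-c['xyz'])@r
    return np.c_[c['fx']*p[:,0]/p[:,2]+c['cx'], c['fy']*p[:,1]/p[:,2]+c['cy']]
def back(n,uv,d,cm=None):
    c=cm or camera_model(n); r=R.from_rotvec(c['attitude']).as_matrix()
    uv=np.atleast_2d(uv); d=np.atleast_1d(d)
    return np.c_[(uv[:,0]-c['cx'])/c['fx']*d,(uv[:,1]-c['cy'])/c['fy']*d,d]@r.T+c['xyz']
def onz(n,uv,z,cm=None):
    c=cm or camera_model(n); r=R.from_rotvec(c['attitude']).as_matrix()
    uv=np.atleast_2d(uv)
    v=np.c_[(uv[:,0]-c['cx'])/c['fx'],(uv[:,1]-c['cy'])/c['fy'],np.ones(len(uv))]@r.T
    return c['xyz']+v*((z-c['xyz'][2])/v[:,2])[:,None]
E
python3 - <<'E'
from h import *
d=np.load('pics/top0.npy'); im=cv2.imread('pics/top0.png')
print(proj('top',[[.211,.588,.231],[0,0,0]]))
g=np.stack(np.meshgrid(np.arange(640),np.arange(400)),-1).reshape(-1,2)
P=back('top',g,d.reshape(-1)).reshape(400,640,3)
print(R.from_rotvec(camera_model('top')['attitude']).as_matrix().round(3))
np.set_printoptions(linewidth=250,precision=0,suppress=True)
print("z offcut mm");print((P[198:250:3,202:268:4,2]*1000))
print("z jig");print((P[134:222:4,316:440:6,2]*1000))
def crop(u0,u1,v0,v1,s,name):
    cv2.imwrite(name,cv2.resize(im[v0:v1,u0:u1],None,fx=s,fy=s,interpolation=cv2.INTER_CUBIC))
crop(195,275,190,255,8,'pics/c_off.png'); crop(310,440,130,225,6,'pics/c_jig.png')
E
```

```text
[[ 60.75674566 411.57164365]
 [380.91290213 463.45161607]]
[[-0.013 -0.999  0.046]
 [-1.     0.014  0.013]
 [-0.013 -0.046 -0.999]]
z offcut mm
[[   2.   -2.   -2.   -0.    0.    1.   -2.   -1.   -1.   -1.   -2.   -0.    1.   -1.   -4.    0.    2.]
 [  -2.    1.   -0.   -0.   -1.   -4.   -2.    0.   -3.    1.   -2.   -3.   -0.   -2.    1.    2.   -0.]
 [   2.   -0.   -3.   26.   25.   22.   -4.    0.   -3.    0.   -5.    1.    0.    1.   -3.   -1.   -4.]
 [  -0.   -2.   -1.    9.   27.   28.   30.    0.   -0.   -4.   -1.    0.   -2.    3.   -5.   -4.   -2.]
 [   2.    1.   -1.   10.   10.   11.   28.   28.   27.   -1.   -4.   -1.   -6.   -2.    1.    2.    0.]
 [  -3.    0.   -4.    8.   10.    8.    9.   10.   28.   28.   -2.   -1.   -1.   -1.   -1.   -1.    2.]
 [   0.    0.    8.    9.   10.   10.   10.   12.    9.   25.   26.   24.   -1.    1.   -3.   -1.    0.]
 [   1.   -2.   11.   12.    8.   11.    8.   15.    9.   11.   13.   27.   26.    3.    1.   -0.   -3.]
 [  -1.   -2.    9.   11.    9.   12.    8.    8.   11.   13.   10.    9.   29.   27.   28.   -3.   -2.]
 [   2.    
[... 3079 characters left out ...]
  16.   15.   14.   15.   16.    9.    7.   -4.    1.]
 [  -1.   -2.   -4.   13.   16.   16.   17.   14.   14.   18.   18.   15.   14.   16.   16.    7.    1.    1.   -3.   -2.    2.]
 [  -1.   -0.   -0.   12.   19.   19.   14.   14.   17.   18.   17.   17.   10.   -1.    1.    3.    2.   -0.    1.   -1.    1.]
 [  -0.    0.   -0.   16.   14.   17.   18.   13.   15.    9.   -1.   -1.   -3.   -0.    2.   -3.   -3.    2.    2.   -1.    0.]
 [   2.    1.   -2.   14.   18.   15.   15.   12.    3.    1.    3.    0.   -2.   -0.   -3.    3.    1.   -1.   -2.    1.   -1.]
 [  -2.   -1.    0.    2.    8.    1.    0.    1.    0.    1.   -3.   -2.    2.   -2.   -1.   -0.   -1.    0.   -1.   -1.    5.]]
```

View pics/c_off.png

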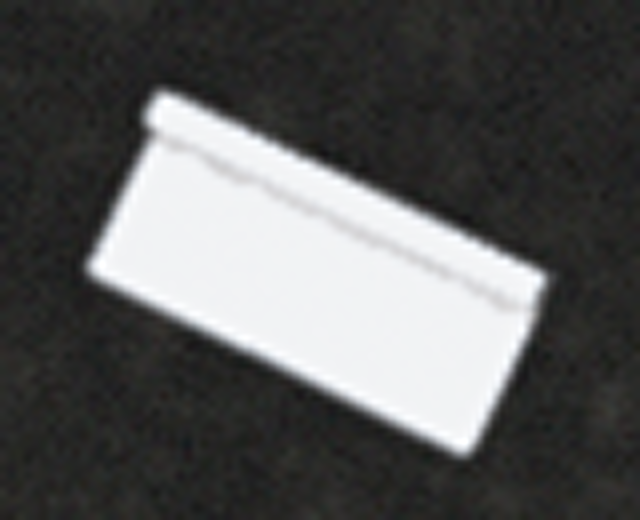

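View pics/c_jig.png

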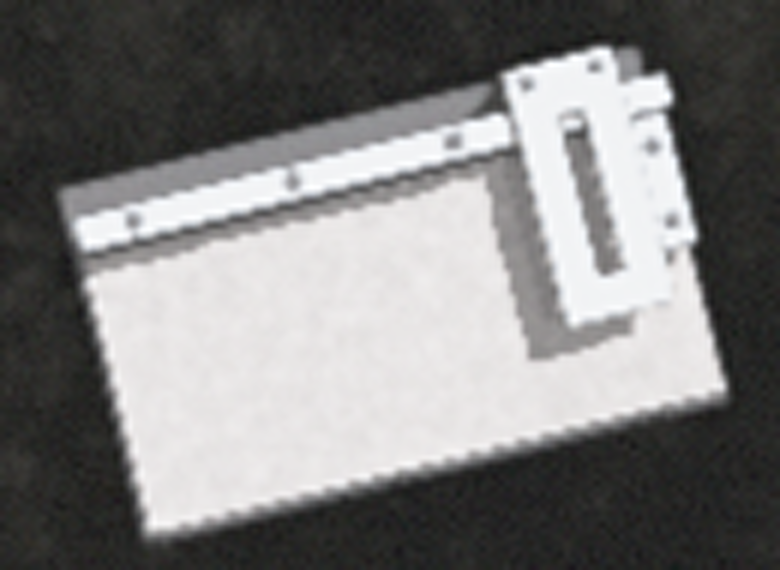

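Run:
```python
from h import *
from scipy.optimize import least_squares
def fit(px,s,o,pts,zoff,x0):
    px=(np.array(px)+.5)/s-.5+o; pts=np.array(pts)/1000.
    cm=camera_model('top')
    def w(p):
        c,sn=np.cos(p[2]),np.sin(p[2])
        return np.c_[p[0]+c*pts[:,0]-sn*pts[:,1],p[1]+sn*pts[:,0]+c*pts[:,1],pts[:,2]+zoff]
    f=lambda p:(proj('top',w(p),cm)-px).ravel()
    r=least_squares(f,x0); print(r.x.round(4), np.degrees(r.x[2]).round(2)); print(r.fun.reshape(-1,2).round(2)); return r.x
j=fit([(147,535),(728,397),(85,250),(78,222),(572,325),(672,300),(505,72),(610,48),(692,240)],6,[310,130],
 [(-106,206,0),(-106,-16,0),(0,206,34),(12,206,34),(-70,43,44),(-70,3,44),(25,43,44),(25,3,44),(-50,-15,22)],.016,[.6,-.1,.2])
o=fit([(158,88),(550,275),(88,270),(468,456),(145,122),(535,308)],8,[195,190],
 [(0,60,28),(0,-60,28),(-56,60,10),(-56,-60,10),(-10,60,28),(-10,-60,28)],0,[.5,.3,-.4])
c,s=np.cos(j[2]),np.sin(j[2])
M=np.array([[c,-s],[s,c]])
np.save('pics/j.npy',j);np.save('pics/o.npy',o)
for p in [(0,.06),(0,.09),(0,.16),(-.02,.16)]: print(p,(j[:2]+M@p).round(4))
print('offcut in corner',(M.T@(o[:2]-j[:2])).round(4))
```

```text
[ 0.6959 -0.0813  0.2282] 13.07
[[ 0.49 -0.1 ]
 [-0.5  -0.72]
 [-0.49  0.2 ]
 [-0.64 -0.44]
 [-0.55  0.46]
 [ 0.79  0.19]
 [-0.25  0.2 ]
 [ 0.17 -0.22]
 [ 0.99  0.38]]
[ 0.5629  0.3092 -0.4595] -26.33
[[ 0.42  0.21]
 [-0.38  0.04]
 [ 0.21  0.06]
 [ 0.14 -0.27]
 [ 0.08 -0.01]
 [-0.46 -0.03]]
(0, 0.06) [ 0.6824 -0.0228]
(0, 0.09) [0.6756 0.0064]
(0, 0.16) [0.6597 0.0746]
(-0.02, 0.16) [0.6403 0.0701]
offcut in corner [-0.0413  0.4104]
```

```bash
cat >> h.py <<'E'
def tool():
    o=get_obs(); m=R.from_rotvec(o['tool_rot']).as_matrix()
    return o['tool_pos'], m, np.degrees(np.arctan2(m[1,1],m[0,1])), o
def frame(p,xy):
    c,s=np.cos(p[2]),np.sin(p[2]); return p[:2]+np.array([[c,-s],[s,c]])@np.array(xy)
E
python3 - <<'E'
from h import *
p,m,a,o=tool(); print(m.round(3),a)
O=np.load('pics/o.npy')
t=frame(O,(-.005,.015)); print(t, t-p[:2])
E
```

```text
[[-0.001  0.337  0.941]
 [-0.002  0.941 -0.337]
 [-1.    -0.002 -0.   ]] 70.29900561891135
[0.56504049 0.3248334 ] [ 0.35460578 -0.2630667 ]
```

```bash
python3 -m crank '[[[0.025,-0.019,0,-7],[0.05,-0.038,0,-14],[0.075,-0.057,0,-21],[0.1,-0.076,0,-28],[0.125,-0.095,0,-35]]]' 0.6
python3 -m crank '[[[0.025,-0.019,0,-7],[0.05,-0.038,0,-14],[0.075,-0.057,0,-21],[0.1,-0.076,0,-28],[0.125,-0.095,0,-35]]]'
python3 -m crank '[[[0.025,-0.019,0,-7],[0.05,-0.038,0,-14],[0.075,-0.057,0,-21],[0.105,-0.073,0,-26.6],[0.105,-0.073,0,-26.6]]]'
python3 - <<'E'
from h import *
p,m,a,o=tool(); print(p,m.round(3),a,o['q'],o['t'])
O=np.load('pics/o.npy')
t=frame(O,(-.005,.015)); print(t, t-p[:2])
im,d=get_image('wrist'); cv2.imwrite('pics/w1.png',im[:,:,::-1]); print(camera_model('wrist'))
im,d=get_image('top'); cv2.imwrite('pics/t1.png',im[:,:,::-1])
E
```

```text
t: 0.52
tool_pos: [0.3363, 0.4922, 0.2307]
tool_rot: [0.748, 1.438, -0.75]
contact_force: [0.9, 0.4, 1.1]
opening: 0.0511
t: 0.93
tool_pos: [0.4614, 0.3971, 0.2307]
tool_rot: [1.209, 1.209, -1.211]
contact_force: [0.8, -0.0, -0.1]
opening: 0.0512
t: 1.35
tool_pos: [0.5694, 0.3218, 0.2303]
tool_rot: [1.543, 0.949, -1.544]
contact_force: [-0.8, -0.5, 0.3]
opening: 0.0514
[0.56944782 0.32182157 0.23034231] [[ 0.001  0.893 -0.45 ]
 [-0.002 -0.45  -0.893]
 [-1.     0.002  0.001]] -26.747304315589577 [ 0.40163088  0.12086364  1.5421344  -0.00214153  1.47848313  0.8686578 ] 1.35
[0.56504049 0.3248334 ] [-0.00440732  0.00301184]
{'fx': 309.70691628693146, 'fy': 309.70691628693146, 'cx': 315.37643869355793, 'cy': 197.86151423066877, 'xyz': array([0.59822882, 0.38568679, 0.37327042]), 'attitude': array([ 2.79670358, -0.65920468, -0.08972102])}
```

View pics/w1.png

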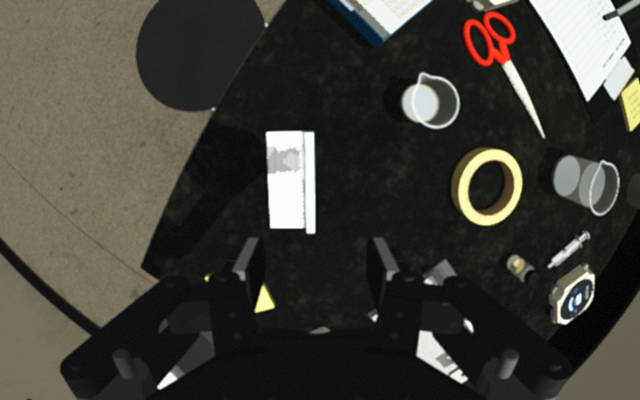

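```bash
cat >> h.py <<'E'
def fish(uv,z,cm):
    r=R.from_rotvec(cm['attitude']).as_matrix(); uv=np.atleast_2d(uv)
    q=np.c_[(uv[:,0]-cm['cx'])/cm['fx'],(uv[:,1]-cm['cy'])/cm['fy']]
    th=np.linalg.norm(q,axis=1)[:,None]+1e-12
    v=np.c_[q/th*np.sin(th),np.cos(th)]@r.T
    return cm['xyz']+v*((z-cm['xyz'][2])/v[:,2])[:,None]
E
python3 - <<'E'
from h import *
cm=camera_model('wrist')
P=fish([(303.5,131),(314.5,131),(305.5,233),(316,233)],.028,cm); print(P.round(4))
O=np.load('pics/o.npy')
for q in [(-.01,.06),(0,.06),(-.01,-.06),(0,-.06)]: print(frame(O,q).round(4))
print(np.degrees(np.arctan2(*(P[0]-P[2])[:2])),np.degrees(np.arctan2(*(P[1]-P[3])[:2])), P[:,:2].mean(0),frame(O,(-.005,0)))
E
```

```text
[[0.5762 0.3747 0.028 ]
 [0.5871 0.3692 0.028 ]
 [0.5237 0.2658 0.028 ]
 [0.535  0.2602 0.028 ]]
[0.5805 0.3674]
[0.5895 0.3629]
[0.5273 0.2598]
[0.5363 0.2554]
25.77082763405463 25.569158429204244 [0.55549995 0.31748305] [0.55838756 0.3113895 ]
```

Run:
```python
from h import *
O=np.load('pics/o.npy'); im=cv2.imread('pics/scene0.png')
for h,col in ((O,(0,0,255)),(O+[-.0029,.0061,.01],(0,200,0))):
    P=np.array([list(frame(h,(x,y)))+[z] for x,y,z in [(0,.06,.028),(0,-.06,.028),(-.01,-.06,.028),(-.056,-.06,.01),(-.056,.06,.01),(-.01,.06,.028)]])
    uv=proj('scene',P); print(uv.round(1))
    im2=im.copy()
s=9;c=cv2.resize(im[165:215,195:255],None,fx=s,fy=s,interpolation=cv2.INTER_CUBIC)
for h,col in ((O,(0,0,255)),(O+[-.0029,.0061,.01],(0,160,0))):
    P=np.array([list(frame(h,(x/1e3,y/1e3)))+[z/1e3] for x,y,z in [(0,60,28),(0,-60,28),(-10,-60,28),(-10,-60,10),(-56,-60,10),(-56,60,10),(-10,60,10),(-10,60,28)]])
    uv=((proj('scene',P)-[195,165]+.5)*s-.5).astype(int); cv2.polylines(c,[uv],True,col,1)
cv2.imwrite('pics/sc_ov.png',c)
```

```text
[[229.6 170.7]
 [242.6 191.3]
 [238.4 192. ]
 [219.2 202.6]
 [208.  180.8]
 [225.7 171.3]]
[[226.9 170.4]
 [240.1 190.8]
 [235.9 191.6]
 [216.7 202.3]
 [205.4 180.6]
 [223.  171. ]]
```

View pics/sc_ov.png

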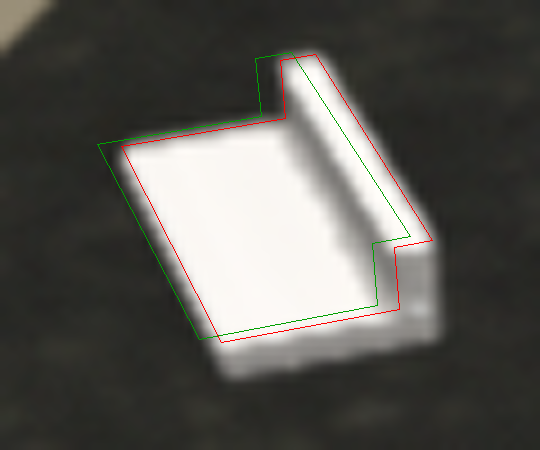

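View pics/t1.png

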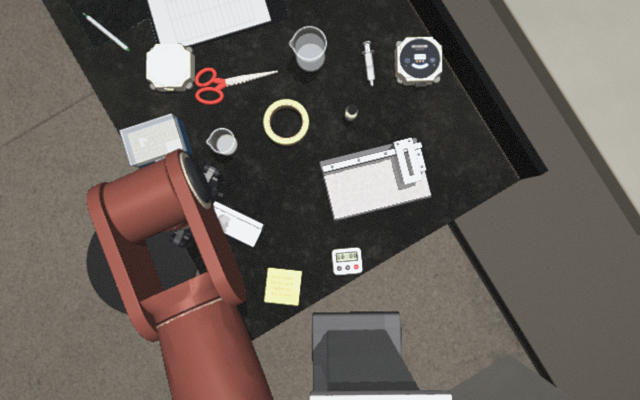

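```bash
python3 -m crank '[[[-0.004,0.003,-0.03,0],[-0.004,0.003,-0.065,0],[-0.004,0.003,-0.1,0],[-0.004,0.003,-0.13,0],[-0.004,0.003,-0.15,0]]]'
python3 -m crank '[[[0,0,-0.015,0],[0,0,-0.03,0],[0,0,-0.045,0],[0,0,-0.055,0],[0,0,-0.055,0]]]'
python3 - <<'E'
from h import *
p,m,a,o=tool(); print(p,a,o['contact_force'])
im,d=get_image('scene'); cv2.imwrite('pics/s2.png',cv2.resize(im[120:250,130:330,::-1],None,fx=4,fy=4))
E
```

```text
t: 1.87
tool_pos: [0.5582, 0.3285, 0.077]
tool_rot: [1.532, 0.959, -1.542]
contact_force: [-0.1, -0.0, -0.4]
opening: 0.051
t: 2.28
tool_pos: [0.5603, 0.328, 0.0239]
tool_rot: [1.535, 0.957, -1.542]
contact_force: [-0.7, -0.1, -0.9]
opening: 0.0513
[0.5602595  0.32800557 0.02394742] -26.27980436828816 [-0.69648983 -0.14857923 -0.8651648 ]
```

View pics/s2.png

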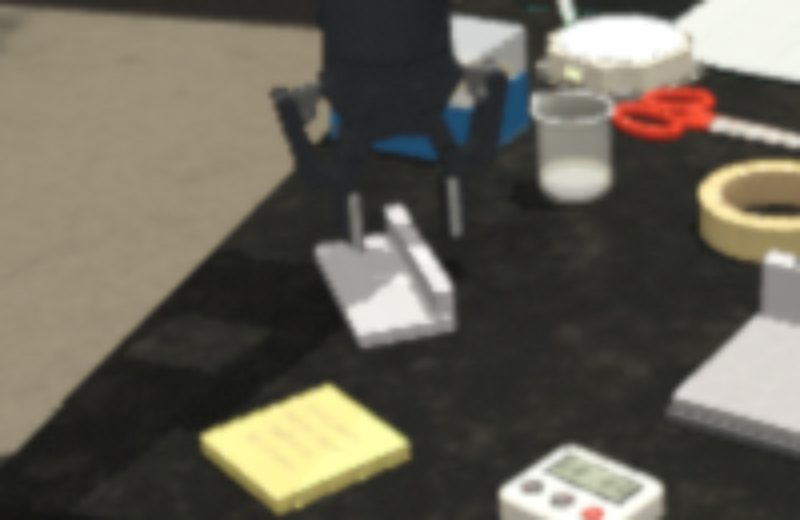

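```bash
python3 -m crank '[[[0.004,-0.003,-0.005,0],[0.004,-0.003,-0.010,0],[0.004,-0.003,-0.010,0]]]'
python3 -m crank '[[[0,0,0,0],[0,0,0,0],[0,0,0,0],[0,0,0,0],[0,0,0,0]]]' 0.0 40
python3 -m crank '[[[0,0,0,0],[0,0,0,0]]]'
python3 - <<'E'
from h import *
p,m,a,o=tool(); print(p,a,o['contact_force'])
im,d=get_image('scene'); cv2.imwrite('pics/s3.png',cv2.resize(im[120:250,130:330,::-1],None,fx=4,fy=4))
E
```

```text
t: 2.58
tool_pos: [0.566, 0.3251, 0.0162]
tool_rot: [1.539, 0.956, -1.539]
contact_force: [0.0, -0.2, -0.6]
opening: 0.051
t: 3.0
tool_pos: [0.5658, 0.3257, 0.0169]
tool_rot: [1.539, 0.956, -1.538]
contact_force: [-1.8, 0.6, 1.2]
opening: 0.0088
t: 3.17
tool_pos: [0.5659, 0.3257, 0.0169]
tool_rot: [1.539, 0.956, -1.538]
contact_force: [-1.4, -0.1, 2.1]
opening: 0.0086
[0.56586162 0.3256948  0.01686462] -26.295002399249157 [-1.35319781 -0.07154163  2.11081731]
```

View pics/s3.png

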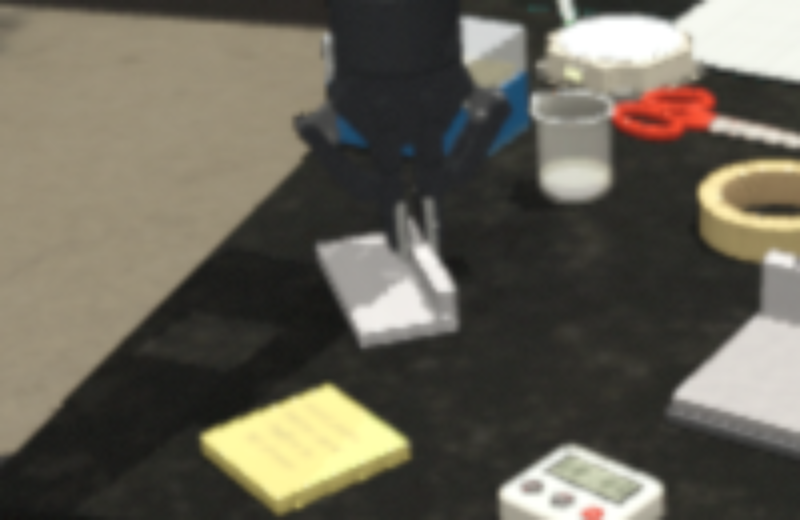

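```bash
python3 -m crank '[[[0,0,0.01,0],[0,0,0.03,0],[0,0,0.06,0],[0,0,0.09,0],[0,0,0.09,0]]]'
python3 - <<'E'
from h import *
J=np.load('pics/j.npy'); O=np.load('pics/o.npy')
p,m,a,o=tool(); print(p,a,o['contact_force'],o['opening'])
c,s=np.cos(O[2]),np.sin(O[2]); g=np.array([[c,s],[-s,c]])@(np.array([.5659,.3257])-O[:2]); print('grip in offcut',g)
for oc in [(-.035,.13),(-.035,.06)]: t=frame(J,np.array(oc)+g); print(oc,t,t-p[:2])
print(np.degrees(J[2])-a)
im,d=get_image('scene'); cv2.imwrite('pics/s4.png',cv2.resize(im[80:250,130:330,::-1],None,fx=3,fy=3))
E
```

```text
t: 3.63
tool_pos: [0.5696, 0.327, 0.114]
tool_rot: [1.549, 0.954, -1.528]
contact_force: [1.7, 0.7, 0.0]
opening: 0.0085
[0.56955889 0.32695114 0.11403891] -26.29850483558652 [1.72816026 0.68607523 0.00328687] 0.008549737257208931
grip in offcut [-0.00461402  0.01615791]
(-0.035, 0.13) [0.62427701 0.0521593 ] [ 0.05471811 -0.27479184]
(-0.035, 0.06) [ 0.64010956 -0.0160267 ] [ 0.07055066 -0.34297784]
39.37074066918108
```

View pics/s4.png

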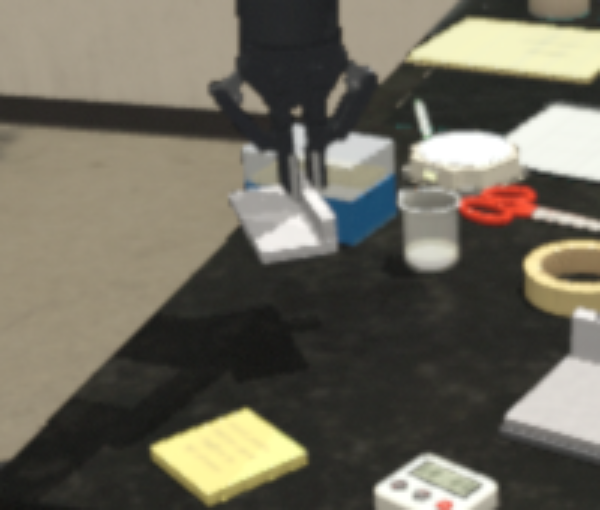

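```bash
python3 -m crank '[[[0.006,-0.025,0,4],[0.013,-0.060,0,9],[0.021,-0.095,0,14],[0.028,-0.13,0,19],[0.035,-0.165,0,24]]]'
python3 -m crank '[[[0.007,-0.035,0,5],[0.014,-0.065,0,9],[0.019,-0.09,0,12.5],[0.023,-0.107,0,15.37],[0.023,-0.107,0,15.37]]]'
python3 -m crank '[[[0,0,0,0],[0,0,0,0],[0,0,0,0]]]'
python3 - <<'E'
from h import *
J=np.load('pics/j.npy')
p,m,a,o=tool(); print(p,a,o['contact_force'],o['opening'])
g=np.array([-.0046,.0162]); t=frame(J,np.array((-.035,.13))+g); print(t-p[:2],np.degrees(J[2])-a)
im,d=get_image('scene'); cv2.imwrite('pics/s5.png',cv2.resize(im[120:270,230:450,::-1],None,fx=3.5,fy=3.5))
im,d=get_image('top'); cv2.imwrite('pics/t5.png',cv2.resize(im[110:240,280:450,::-1],None,fx=4,fy=4)); cv2.imwrite('pics/t5full.png',im[:,:,::-1])
E
```

```text
t: 4.1
tool_pos: [0.5993, 0.1587, 0.104]
tool_rot: [1.233, 1.194, -1.238]
contact_force: [0.5, -0.2, -2.1]
opening: 0.0087
t: 4.52
tool_pos: [0.623, 0.0498, 0.1042]
tool_rot: [1.039, 1.309, -1.044]
contact_force: [0.8, 0.1, -2.7]
opening: 0.0088
t: 4.77
tool_pos: [0.6228, 0.0544, 0.1053]
tool_rot: [1.039, 1.31, -1.04]
contact_force: [0.4, -0.1, -2.3]
opening: 0.0086
[0.62283879 0.05439362 0.1052941 ] 13.111346900194011 [ 0.35896182 -0.13098609 -2.32133816] 0.008628254623870972
[ 0.00144235 -0.00219016] -0.039111066599451405
```

View pics/s5.png

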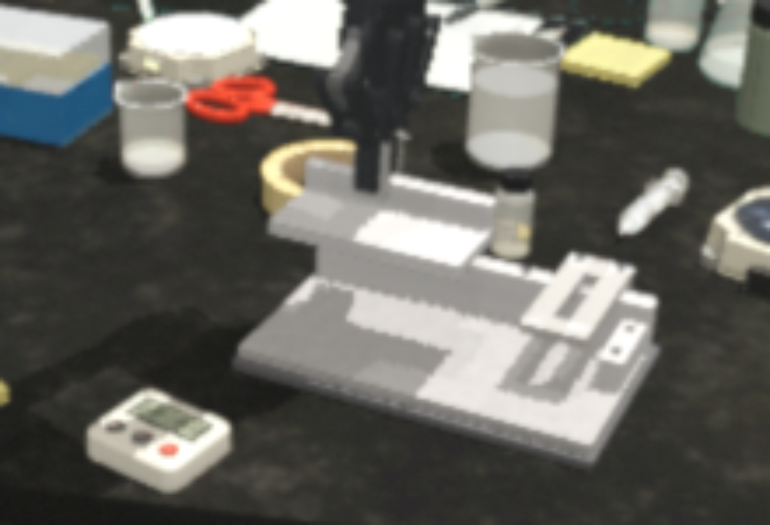

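View pics/t5.png

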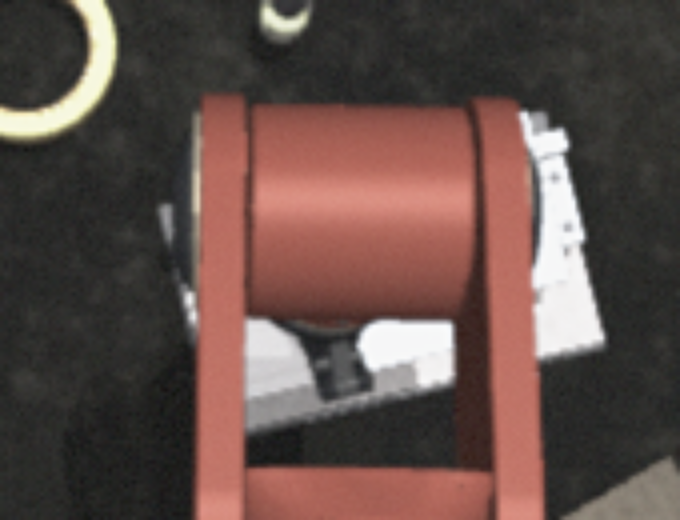

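```bash
cat >> h.py <<'E'
G=np.array([-.0046,.0162])
OFF=[(0,60,28),(0,-60,28),(-10,-60,28),(-10,-60,10),(-56,-60,10),(-56,60,10),(-10,60,10),(-10,60,28)]
def ov(im,roi,s,name,items):
    u0,u1,v0,v1=roi; c=cv2.resize(im[v0:v1,u0:u1,::-1],None,fx=s,fy=s,interpolation=cv2.INTER_CUBIC)
    for h,zo,pts,col in items:
        P=np.array([list(frame(h,(x/1e3,y/1e3)))+[z/1e3+zo] for x,y,z in pts])
        cv2.polylines(c,[((proj('scene',P)-[u0,v0]+.5)*s-.5).astype(int)],True,col,1)
    cv2.imwrite(name,c)
JB=[(-106,206,0),(-106,-16,0),(0,-16,0),(0,206,0)]; JF=[(0,206,34),(0,-16,34),(12,-16,34),(12,206,34)]
JG=[(-70,43,44),(-70,3,44),(25,3,44),(25,43,44)]; JS=[(-50,-15,22),(-50,0,22),(0,0,22),(0,-15,22)]
def offpose(p,a,dz=.0169):
    h=np.array([0,0,np.radians(a)]); h[:2]=p[:2]-frame(h,G); return h,p[2]-dz
E
python3 - <<'E'
from h import *
J=np.load('pics/j.npy'); p,m,a,o=tool(); h,z=offpose(p,a); im,_=get_image('scene')
ov(im,(290,430,150,260),5.5,'pics/s6.png',[(h,z,OFF,(0,0,255))]+[(J,.016,q,(0,160,0)) for q in (JB,JF,JG,JS)])
E
```

```text
(no output)
```

View pics/s6.png

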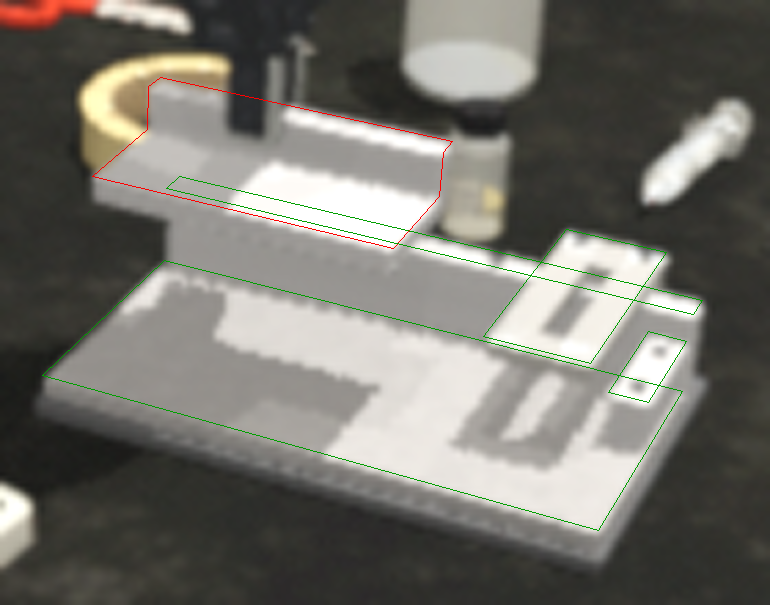

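```bash
python3 -m crank '[[[0.001,-0.002,-0.015,0],[0.001,-0.002,-0.03,0],[0.001,-0.002,-0.045,0],[0.001,-0.002,-0.058,0],[0.001,-0.002,-0.064,0]]]'
python3 -m crank '[[[0,0,-0.002,0],[0,0,-0.004,0],[0,0,-0.006,0],[0,0,-0.007,0],[0,0,-0.007,0]]]'
python3 -m crank '[[[0,0,0,0],[0,0,0,0]]]'
python3 - <<'E'
from h import *
J=np.load('pics/j.npy'); p,m,a,o=tool(); h,z=offpose(p,a); im,_=get_image('scene'); print(p,a,o['contact_force'],z)
c,s=np.cos(J[2]),np.sin(J[2]); print('off in corner',np.array([[c,s],[-s,c]])@(h[:2]-J[:2]))
print('y step 10mm =',[-s,c])
ov(im,(290,430,150,260),5.5,'pics/s7.png',[(h,z,OFF,(0,0,255))])
E
```

```text
t: 5.33
tool_pos: [0.6227, 0.0516, 0.0389]
tool_rot: [1.038, 1.312, -1.042]
contact_force: [-0.9, -0.8, -3.1]
opening: 0.0085
t: 5.75
tool_pos: [0.6251, 0.0514, 0.0359]
tool_rot: [1.04, 1.308, -1.039]
contact_force: [-0.3, 0.0, -2.0]
opening: 0.0086
t: 5.92
tool_pos: [0.6251, 0.0514, 0.0359]
tool_rot: [1.04, 1.308, -1.039]
contact_force: [-0.3, -0.0, -1.8]
opening: 0.0087
[0.62506029 0.05136977 0.03591113] 13.067763952542128 [-0.33443443 -0.02540634 -1.76956967] 0.019011133207477174
off in corner [-0.03443088  0.12901132]
y step 10mm = [np.float64(-0.2261793153517747), np.float64(0.974085682733815)]
```

View pics/s7.png

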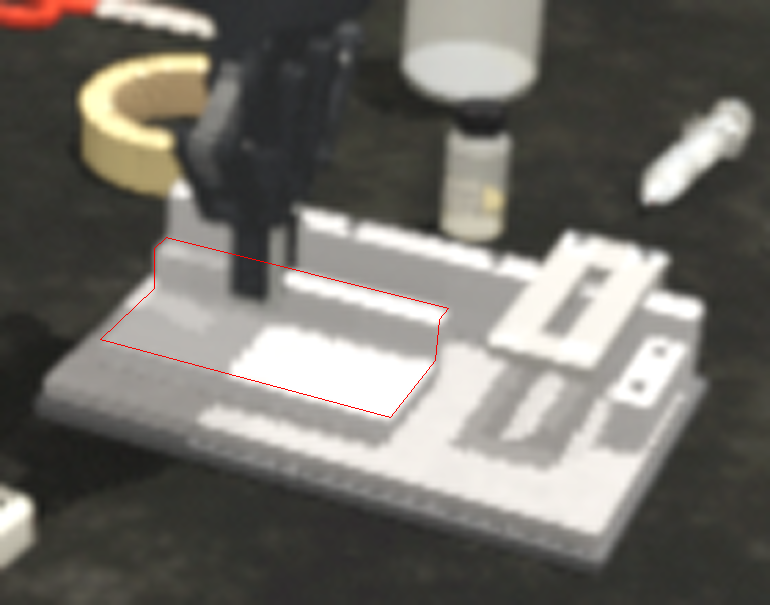

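```bash
python3 -m crank '[[[0,0,-0.001,0],[0,0,-0.002,0],[0,0,-0.002,0],[0,0,-0.002,0]]]'
python3 -m crank '[[[0.0027,-0.0117,0,0],[0.0054,-0.0234,0,0],[0.0082,-0.0351,0,0],[0.0109,-0.0468,0,0],[0.0136,-0.0584,0,0]]]'
python3 -m crank '[[[0,0,0,0],[0,0,0,0],[0,0,0,0]]]'
python3 - <<'E'
from h import *
J=np.load('pics/j.npy'); p,m,a,o=tool(); h,z=offpose(p,a); im,_=get_image('scene'); print(p,a,o['contact_force'],z)
c,s=np.cos(J[2]),np.sin(J[2]); print('off in corner',np.array([[c,s],[-s,c]])@(h[:2]-J[:2]))
ov(im,(290,430,150,260),5.5,'pics/s8.png',[(h,z,OFF,(0,0,255))])
E
```

```text
t: 6.3
tool_pos: [0.6245, 0.0514, 0.0331]
tool_rot: [1.039, 1.309, -1.04]
contact_force: [-0.8, -0.6, -2.6]
opening: 0.0085
t: 6.72
tool_pos: [0.6387, -0.0089, 0.0334]
tool_rot: [1.04, 1.308, -1.04]
contact_force: [-0.4, -0.3, -1.2]
opening: 0.0083
t: 6.97
tool_pos: [0.6381, -0.0071, 0.0332]
tool_rot: [1.04, 1.309, -1.04]
contact_force: [0.3, -0.2, -2.6]
opening: 0.0085
[ 0.63813351 -0.00707784  0.03315628] 13.038826679747917 [ 0.26146392 -0.19327853 -2.60916911] 0.01625627792068833
off in corner [-0.03492426  0.06911913]
```

View pics/s8.png

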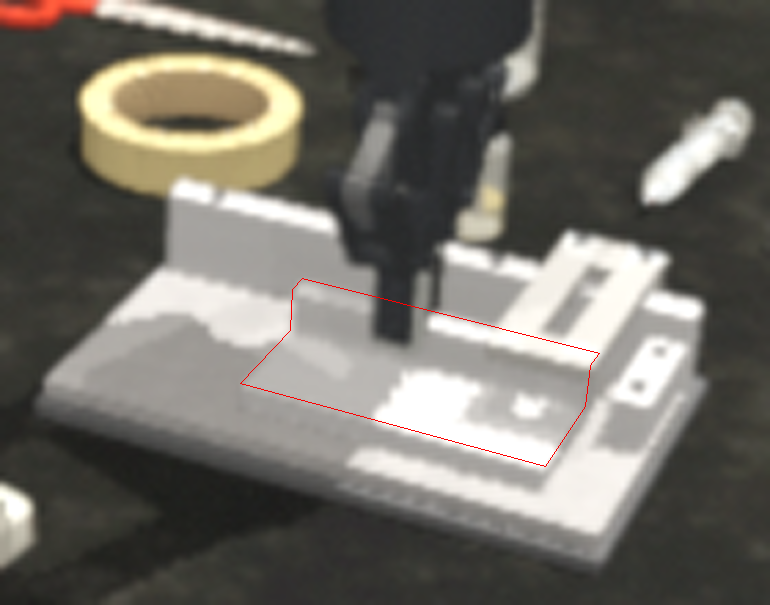

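```bash
python3 -m crank '[[[0.0005,-0.0024,0,0],[0.0011,-0.0048,0,0],[0.0016,-0.0068,0,0],[0.0016,-0.0068,0,0]]]'
for i in 1 2; do python3 -m crank '[[[0.0003,-0.0015,0,0],[0.0003,-0.0015,0,0],[0.0003,-0.0015,0,0]]]'; done
```

```text
t: 7.35
tool_pos: [0.64, -0.0139, 0.0334]
tool_rot: [1.039, 1.308, -1.039]
contact_force: [-0.1, -0.3, -2.5]
opening: 0.0086
t: 7.6
tool_pos: [0.6402, -0.0153, 0.0333]
tool_rot: [1.04, 1.308, -1.04]
contact_force: [-0.3, -0.3, -2.1]
opening: 0.0086
t: 7.85
tool_pos: [0.6404, -0.0168, 0.0333]
tool_rot: [1.04, 1.309, -1.04]
contact_force: [-0.3, 0.3, -3.0]
opening: 0.0088
```

```bash
for i in 1 2 ; do python3 -m crank '[[[0.0003,-0.0012,0,0],[0.0003,-0.0012,0,0],[0.0003,-0.0012,0,0]]]'; done
```

```text
t: 8.1
tool_pos: [0.6404, -0.0168, 0.0332]
tool_rot: [1.041, 1.311, -1.039]
contact_force: [-0.9, 5.4, -1.5]
opening: 0.0086
t: 8.35
tool_pos: [0.6405, -0.0169, 0.0332]
tool_rot: [1.042, 1.313, -1.038]
contact_force: [-2.2, 8.0, -0.5]
opening: 0.0088
```

```bash
python3 -m crank '[[[-0.0004,0.0016,0,0],[-0.0004,0.0016,-0.001,0],[-0.0004,0.0016,-0.0015,0],[-0.0004,0.0016,-0.0015,0]]]'
python3 - <<'E'
from h import *
J=np.load('pics/j.npy'); p,m,a,o=tool(); h,z=offpose(p,a); im,_=get_image('scene'); print(p,a,o['contact_force'],z)
c,s=np.cos(J[2]),np.sin(J[2]); print('off in corner',np.array([[c,s],[-s,c]])@(h[:2]-J[:2]))
E
```

```text
t: 8.68
tool_pos: [0.6406, -0.0168, 0.0329]
tool_rot: [1.04, 1.31, -1.039]
contact_force: [-3.5, 5.1, 4.4]
opening: 0.0089
[ 0.64061577 -0.01677869  0.03286851] 13.074400521012322 [-3.5278516   5.10247151  4.39438367] 0.015968507780289493
off in corner [-0.0346904   0.05911109]
```

```bash
python3 -m crank '[[[0,0,0,0],[0,0,0,0],[0,0,0,0],[0,0,0,0]]]' 0.35
python3 -m crank '[[[0,0,0.01,0],[0,0,0.025,0],[0,0,0.045,0],[0,0,0.06,0],[0,0,0.06,0]]]'
python3 -m crank '[[[0,0,0,0],[0,0,0,0],[0,0,0,0],[0,0,0,0]]]' 0.0
python3 - <<'E'
from h import *
J=np.load('pics/j.npy'); p,m,a,o=tool(); im,_=get_image('scene'); print(p,a,o['contact_force'],o['opening'])
t=frame(J,(-.072,.065)); print(t-p[:2])
h=J.copy(); h[:2]=frame(J,(-.0347,.0591))
ov(im,(290,430,150,260),5.5,'pics/s9.png',[(h,.016,OFF,(0,0,255))])
im,_=get_image('wrist'); cv2.imwrite('pics/w9.png',im[:,:,::-1])
E
```

```text
t: 9.07
tool_pos: [0.641, -0.0182, 0.0321]
tool_rot: [1.039, 1.307, -1.04]
contact_force: [1.0, 0.4, -0.2]
opening: 0.0298
t: 9.48
tool_pos: [0.6441, -0.0181, 0.0981]
tool_rot: [1.042, 1.3, -1.034]
contact_force: [-0.1, -0.3, 1.3]
opening: 0.0301
t: 9.82
tool_pos: [0.6397, -0.0175, 0.0903]
tool_rot: [1.039, 1.311, -1.041]
contact_force: [-0.3, 0.3, -0.9]
opening: -0.0001
[ 0.63965727 -0.01745155  0.09025121] 13.073176089300459 [-0.29428387  0.33745621 -0.88596073] -6.611242382138368e-05
[-0.02857074 -0.01676895]
```

View pics/s9.png

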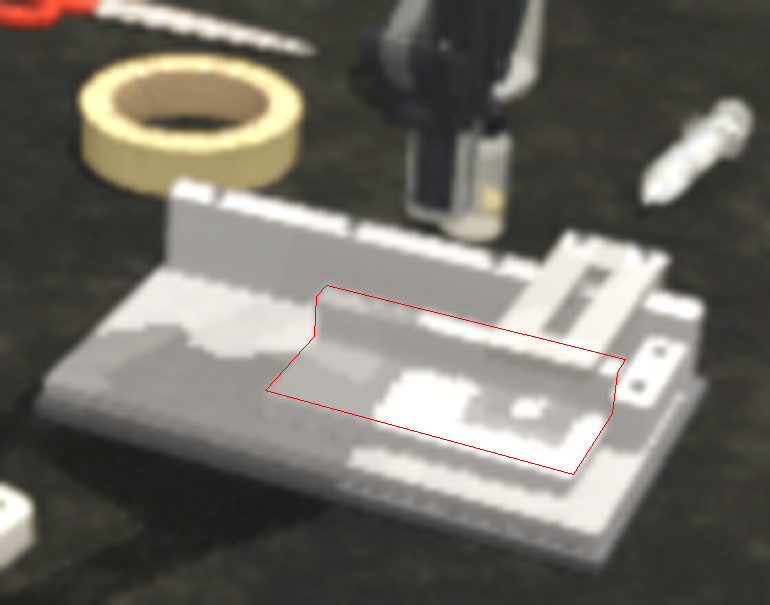

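View pics/w9.png

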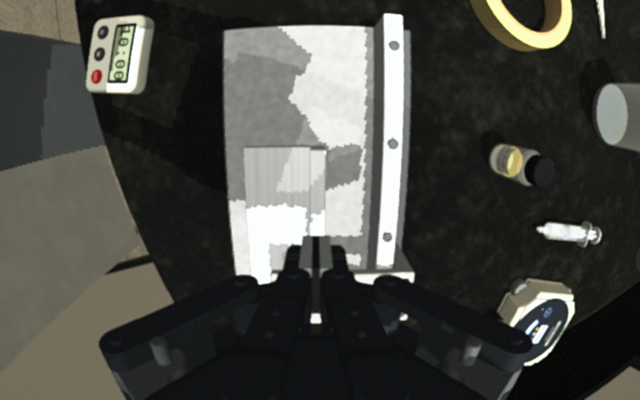

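```bash
python3 -m crank '[[[-0.01,-0.006,0,0],[-0.02,-0.012,0,0],[-0.0286,-0.0168,0,0],[-0.0286,-0.0168,0,0],[-0.0286,-0.0168,0,0]]]'
python3 -m crank '[[[0,0,-0.015,0],[0,0,-0.03,0],[0,0,-0.045,0],[0,0,-0.055,0],[0,0,-0.057,0]]]'
python3 -m crank '[[[0,0,0,0],[0,0,0,0],[0,0,0,0]]]'
python3 - <<'E'
from h import *
J=np.load('pics/j.npy'); p,m,a,o=tool(); im,_=get_image('scene'); print(p,a,o['contact_force'],o['opening'])
c,s=np.cos(J[2]),np.sin(J[2]); print('tcp in corner',np.array([[c,s],[-s,c]])@(p[:2]-J[:2]))
ov(im,(290,430,150,260),5.5,'pics/s10.png',[])
E
```

```text
t: 10.33
tool_pos: [0.6113, -0.0349, 0.0918]
tool_rot: [1.04, 1.308, -1.04]
contact_force: [0.7, 0.4, 0.0]
opening: -0.0002
t: 10.75
tool_pos: [0.6106, -0.0341, 0.0325]
tool_rot: [1.039, 1.312, -1.041]
contact_force: [-0.2, -0.2, -0.0]
opening: 0.0001
t: 11.0
tool_pos: [0.613, -0.0346, 0.0361]
tool_rot: [1.04, 1.307, -1.038]
contact_force: [-0.2, 0.2, -0.1]
opening: -0.0001
[ 0.61303039 -0.03455048  0.03607286] 13.072354408135546 [-0.17970717  0.19294098 -0.08261718] -9.316907141974173e-05
tcp in corner [-0.07018115  0.06423891]
```

View pics/s10.png

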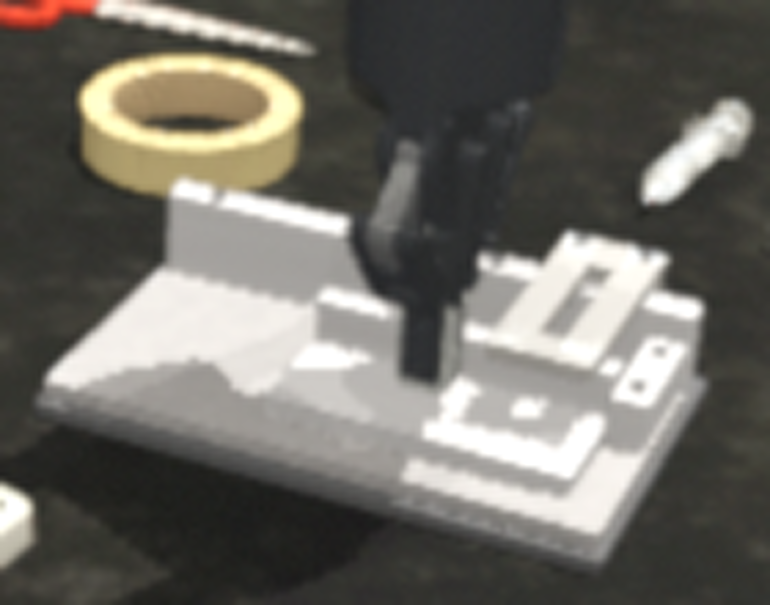

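```bash
python3 -m crank '[[[0,0,-0.004,0],[0,0,-0.007,0],[0,0,-0.007,0]]]'
python3 -m crank '[[[0.0039,0.0009,0,0],[0.0078,0.0018,0,0],[0.0117,0.0027,0,0],[0.0117,0.0027,0,0]]]'
python3 -m crank '[[[0.0039,0.0009,0,0],[0.0078,0.0018,0,0],[0.0078,0.0018,0,0]]]'
python3 - <<'E'
from h import *
J=np.load('pics/j.npy'); p,m,a,o=tool(); im,_=get_image('scene'); print(p,a,o['contact_force'],o['opening'])
c,s=np.cos(J[2]),np.sin(J[2]); print('tcp in corner',np.array([[c,s],[-s,c]])@(p[:2]-J[:2]))
ov(im,(290,430,150,260),5.5,'pics/s11.png',[])
E
```

```text
t: 11.3
tool_pos: [0.6116, -0.0343, 0.0271]
tool_rot: [1.039, 1.309, -1.04]
contact_force: [-0.9, -0.0, -0.2]
opening: -0.0001
t: 11.63
tool_pos: [0.6248, -0.0316, 0.0281]
tool_rot: [1.04, 1.308, -1.039]
contact_force: [-0.2, 0.1, -0.0]
opening: -0.0
t: 11.88
tool_pos: [0.6323, -0.0298, 0.0279]
tool_rot: [1.04, 1.308, -1.039]
contact_force: [-0.0, -0.5, 0.8]
opening: -0.0001
[ 0.63228475 -0.02975597  0.02787091] 13.078932857721451 [-0.01277075 -0.5112583   0.79430147] -0.00010531184824814057
tcp in corner [-0.05034133  0.06455424]
```

View pics/s11.png

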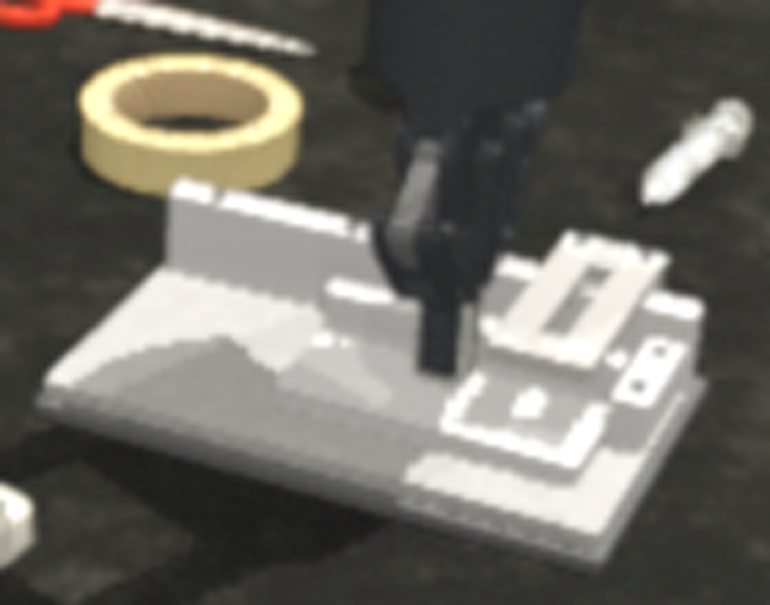

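```bash
python3 -m crank '[[[0.0039,0.0009,0,0],[0.0078,0.0018,0,0],[0.0117,0.0027,0,0],[0.0117,0.0027,0,0]]]'
python3 -m crank '[[[0.0039,0.0009,0,0],[0.0078,0.0018,0,0],[0.0117,0.0027,0,0],[0.0117,0.0027,0,0]]]'
python3 - <<'E'
from h import *
J=np.load('pics/j.npy'); p,m,a,o=tool(); im,_=get_image('scene'); print(p,a,o['contact_force'],o['opening'])
c,s=np.cos(J[2]),np.sin(J[2]); print('tcp in corner',np.array([[c,s],[-s,c]])@(p[:2]-J[:2]))
h=J.copy(); h[:2]=frame(J,(0,.06))
ov(im,(290,430,150,260),5.5,'pics/s12.png',[(h,.016,OFF,(0,0,255))])
E
```

```text
t: 12.27
tool_pos: [0.644, -0.0269, 0.0278]
tool_rot: [1.04, 1.308, -1.039]
contact_force: [0.6, -0.4, 0.4]
opening: -0.0002
t: 12.6
tool_pos: [0.656, -0.0244, 0.028]
tool_rot: [1.04, 1.307, -1.039]
contact_force: [-0.1, -0.1, 0.0]
opening: -0.0002
[ 0.65595953 -0.02439834  0.02795819] 13.076554408916188 [-0.05522656 -0.14629318  0.04649091] -0.00024068572841369552
tcp in corner [-0.02606828  0.06441828]
```

View pics/s12.png

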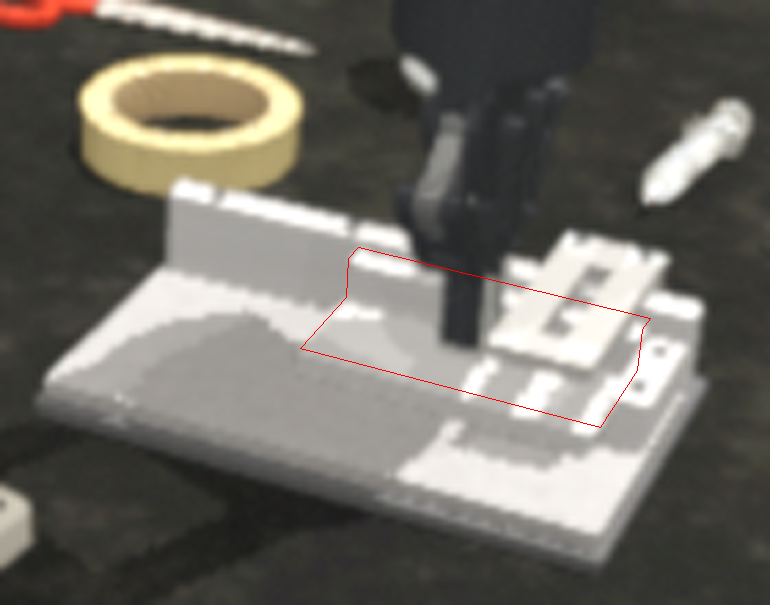

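```bash
python3 -m crank '[[[0.0039,0.0009,0,0],[0.0039,0.0009,0,0],[0.0039,0.0009,0,0]]]'
for i in 1 2; do python3 -m crank '[[[0.00195,0.00045,0,0],[0.00195,0.00045,0,0],[0.00195,0.00045,0,0]]]'; done
```

```text
t: 12.9
tool_pos: [0.6587, -0.0238, 0.0277]
tool_rot: [1.039, 1.309, -1.04]
contact_force: [-2.5, -0.6, 1.6]
opening: 0.0002
t: 13.15
tool_pos: [0.6588, -0.0237, 0.0277]
tool_rot: [1.036, 1.312, -1.044]
contact_force: [-10.4, -3.8, 6.8]
opening: 0.0002
t: 13.4
tool_pos: [0.6589, -0.0237, 0.0277]
tool_rot: [1.034, 1.316, -1.047]
contact_force: [-17.1, -4.0, 11.8]
opening: 0.0002
```

```bash
python3 -m crank '[[[-0.0018,-0.0004,-0.001,0],[-0.0018,-0.0004,-0.002,0],[-0.0018,-0.0004,-0.002,0],[-0.0018,-0.0004,-0.002,0]]]'
python3 - <<'E'
from h import *
J=np.load('pics/j.npy'); p,m,a,o=tool(); im,_=get_image('scene'); print(p,a,o['contact_force'],o['wrist_torque'],m.round(3)[:,0])
c,s=np.cos(J[2]),np.sin(J[2]); M=np.array([[c,s],[-s,c]]); print('tcp in corner',M@(p[:2]-J[:2]),M@o['contact_force'][:2])
h=J.copy(); h[:2]=frame(J,(0,.06))
ov(im,(290,430,150,260),5.5,'pics/s13.png',[(h,.016,OFF,(0,0,255))])
im,_=get_image('wrist'); cv2.imwrite('pics/w13.png',im[:,:,::-1])
E
```

```text
t: 13.73
tool_pos: [0.6588, -0.0238, 0.0261]
tool_rot: [1.036, 1.313, -1.044]
contact_force: [-12.5, -2.6, 7.2]
opening: -0.0003
[ 0.65878402 -0.0237721   0.02610579] 13.078234866505118 [-12.53430003  -2.55435193   7.16824176] [-0.40966651  1.67562285  0.00235763] [-0.006 -0.001 -1.   ]
tcp in corner [-0.02317535  0.06438946] [-12.78722377   0.34684175]
```

View pics/s13.png

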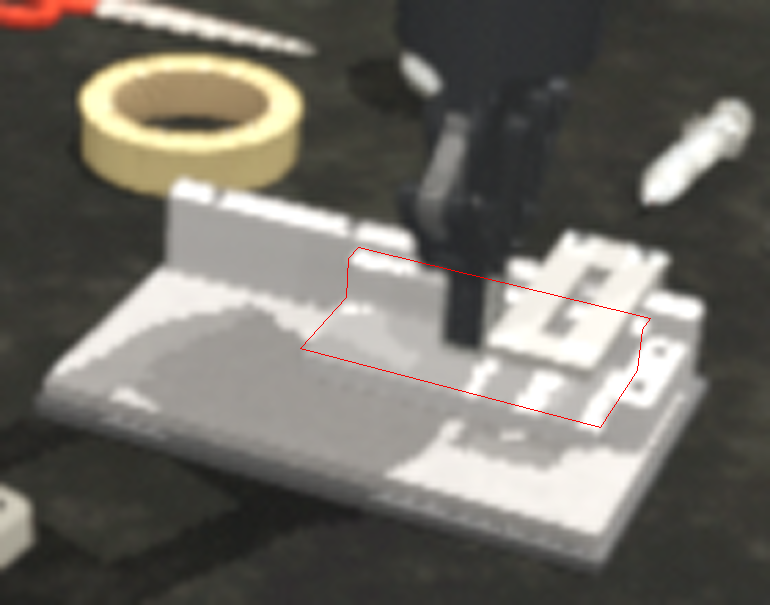

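View pics/w13.png

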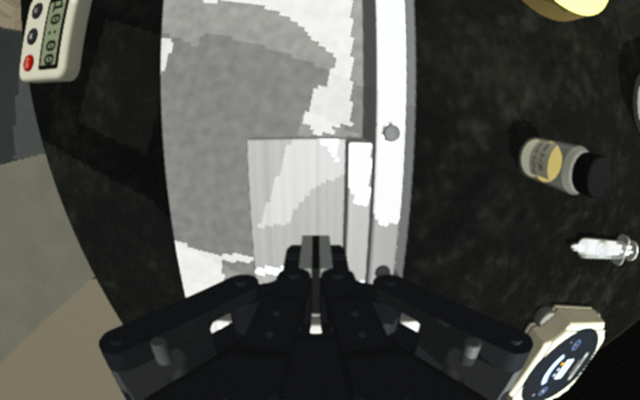

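```bash
python3 -m crank '[[[-0.0006,-0.0001,-0.001,0],[-0.0006,-0.0001,-0.002,0],[-0.0006,-0.0001,-0.002,0],[-0.0006,-0.0001,-0.002,0]]]'
python3 -m crank '[[[0,0,-0.001,0],[0,0,-0.002,0],[0,0,-0.002,0],[0,0,-0.002,0]]]'
```

```text
t: 14.17
tool_pos: [0.6588, -0.0238, 0.0261]
tool_rot: [1.037, 1.312, -1.043]
contact_force: [-14.9, -2.5, 15.5]
opening: -0.0005
t: 14.5
tool_pos: [0.6589, -0.0238, 0.026]
tool_rot: [1.036, 1.313, -1.044]
contact_force: [-20.7, -1.7, 26.3]
opening: -0.0001
```

Run:
```python
import cv2
w=cv2.imread('pics/w13.png'); cv2.imwrite('pics/w13c.png',cv2.resize(w[120:290,230:430],None,fx=4,fy=3.5,interpolation=cv2.INTER_CUBIC))
```

```text
(no output)
```

View pics/w13c.png

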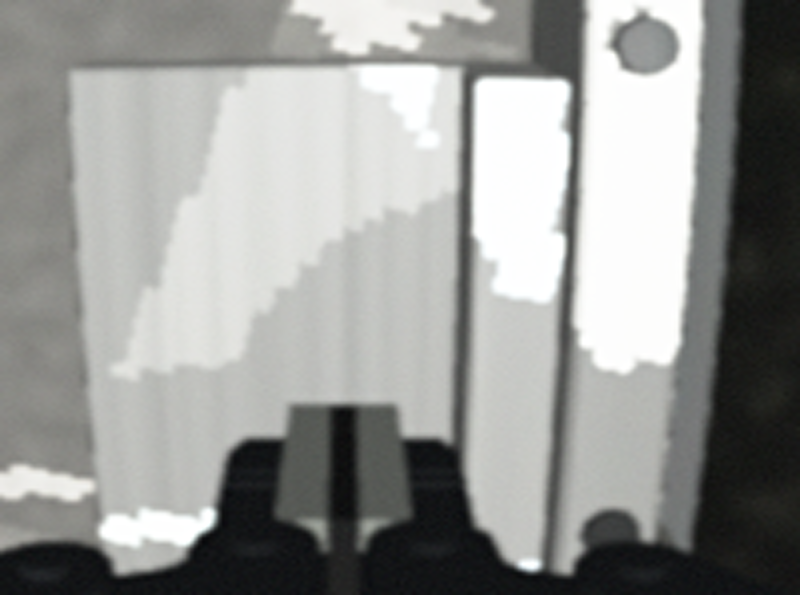

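```bash
python3 -m crank '[[[-0.001,-0.0002,0,0],[-0.002,-0.0005,0,0],[-0.0025,-0.0006,0,0],[-0.0025,-0.0006,0,0],[-0.0025,-0.0006,0,0]]]'
python3 -m crank '[[[0,0,0,0],[0,0,0,0],[0,0,0,0]]]'
python3 - <<'E'
from h import *
J=np.load('pics/j.npy'); p,m,a,o=tool(); im,_=get_image('scene'); print(p,a,o['contact_force'],m.round(3)[:,0])
c,s=np.cos(J[2]),np.sin(J[2]); M=np.array([[c,s],[-s,c]]); print('tcp in corner',M@(p[:2]-J[:2]),M@o['contact_force'][:2])
h=J.copy(); h[:2]=frame(J,(0,.06))
ov(im,(290,430,150,260),5.5,'pics/s14.png',[(h,.016,OFF,(0,0,255))])
E
```

```text
t: 14.92
tool_pos: [0.6588, -0.0238, 0.026]
tool_rot: [1.04, 1.308, -1.039]
contact_force: [-11.1, 0.5, 19.6]
opening: 0.0003
t: 15.17
tool_pos: [0.6588, -0.0238, 0.026]
tool_rot: [1.04, 1.308, -1.039]
contact_force: [-10.9, 0.3, 19.1]
opening: 0.0003
[ 0.65881309 -0.02380634  0.02602331] 13.082551101443212 [-10.87444412   0.34490899  19.05140912] [ 0.001 -0.    -1.   ]
tcp in corner [-0.02315477  0.06434952] [-10.51462905   2.79554524]
```

View pics/s14.png

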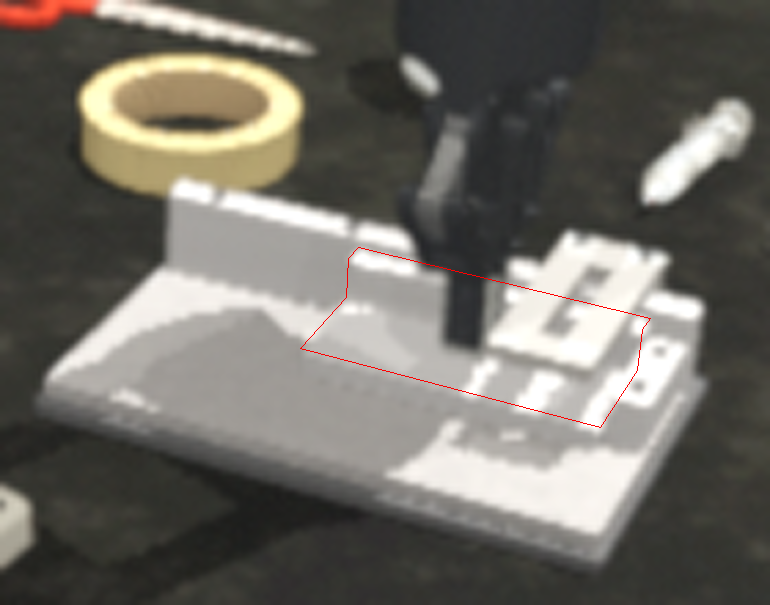

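Run:
```python
from h import *
J=np.load('pics/j.npy'); im,_=get_image('scene')
items=[]
for y,col in ((.06,(0,0,255)),(.066,(0,160,0))):
    h=J.copy(); h[:2]=frame(J,(0,y)); items.append((h,.016,OFF,col))
ov(im,(335,415,185,235),10,'pics/s15.png',items+[(J,.016,JS,(255,0,0))])
ov(im,(335,415,185,235),10,'pics/s15b.png',[])
```

```text
(no output)
```

View pics/s15.png

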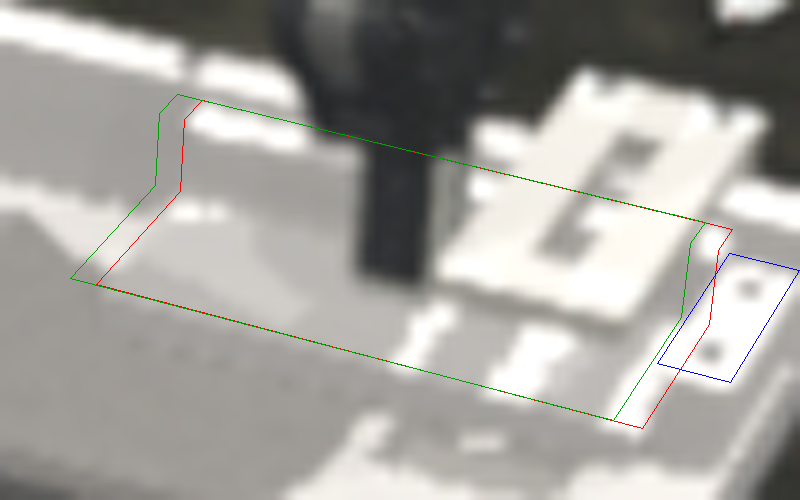

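View pics/s15b.png

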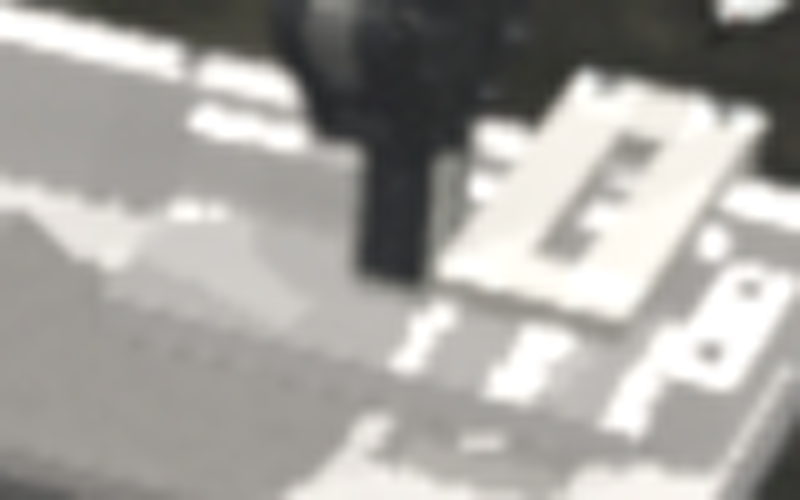

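```bash
python3 -m crank '[[[0,0,0,0],[0,0,0,0],[0,0,0,0],[0,0,0,0],[0,0,0,0]]]'; python3 -c "
from station import *
print(finish_job())"
```

```text
t: 15.68
tool_pos: [0.6588, -0.0238, 0.026]
tool_rot: [1.04, 1.308, -1.039]
contact_force: [-10.9, 0.3, 18.9]
opening: -0.0002
the job is handed in; nothing more can be done
None
```

The offcut is in the jig: on the bed, under the guide, end against the stop and leg against the fence. I handed the job in at 15.7 s with the robot still pressing it. No verdict was reported.

I carried it by the leg to the bed and slid it under the guide until the end stop pushed back with about 8 N. After letting go, I put the shut fingers in the inside corner, pushed it to the fence and bore down.

**Last checks:**
- **Push:** The force was steady at about 10.5 N towards the fence, 19 N down and 3 N towards the stop. The robot measures only its own push, so the separate fence and bed forces are not confirmed. Even if friction at the fence takes its worst share, about 11 N should still reach the bed.
- **Position:** The fingertip height of 26 mm matches the top of the foot when the offcut sits on the bed. The home outline drawn on the scene picture matched to within about 1 pixel (about 2 mm).
- **Squareness:** In the wrist picture the leg looked parallel to the fence and flush with it. That picture was taken just before the final press.
- **Bystanders:** I did not measure them again, but those visible in the later pictures had not moved.

**Disagreement:** The wrist camera put the offcut about 6–7 mm from where the top camera did before the grasp. I used the top camera, because the scene camera agreed with it, and the grasp was good.

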